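Find the breaker that still snaps in and switch on its channel

TASK

Each of the three channels of this bench power box has a push-to-reset breaker button with a toggle switch behind it, and two of the breakers are worn out and stay soft. Feel the buttons gently, never bearing on anything harder than about 20 N, until you find the one that snaps over and stays in; then flip that channel's toggle over to on, away from the robot. Leave the other two toggles off and do not disturb the propeller, brass weight and multimeter lying beside the box.

Things in the scene. Friction and masses are not known exactly. Their poses are not given: they have to be found in the camera images.
- power_box: Grey steel power box fixed to the table, 190 mm (x) by 340 (y) by 80 high, flat aluminium deck. Origin: centre of underside; z up; x points from the row of buttons to the row of toggles, away from the robot (yaw within 0.3 rad). Three channels in a row along y, 95 mm apart: buttons at x = -45 mm, toggles at x = +40 mm. Each channel stands 4 to 12 mm out of the deck, alike for its two parts.
- channel_1 (a point): Point on the deck (80 mm above the table) on the button axis of the channel at the box's -y end (right-hand one seen from the robot); axes as the box. Button: round black cap, 17 mm across, in a 27 mm hexagon nut whose top is 4 to 12 mm above this point (differs per channel, not told); cap top 11 mm above the nut top when out. It travels 7 mm straight down. All three look alike.
- channel_2 (a point): The same point for the middle channel. A worn button, whichever it is, stays soft: 1 N at first, rising evenly to 3.5 to 5 N, then a hard stop 7 mm down; it comes back up when let go.
- channel_3 (a point): The same point for the channel at the box's +y end (left-hand one seen from the robot). Which channel is the good one differs from start to start and cannot be seen.
- reset_a (a joint): Travel of the good breaker's button, m: 0 out, 0.007 fully in; its place in the row is not told. It starts at about 1.7 N, stiffens to a peak of 7 to 8 N near 2 mm, then gives way, loses all resistance about 4.7 mm down, snaps to the bottom by itself and stays in, its cap 4 mm above the nut; let go before that it comes back out. Hard stop at 7 mm.
- toggle_a (a joint): Toggle of the good breaker's channel, rad: 0 off (leans 0.35 rad to the box's -x, to its button), 0.7 on (leans 0.35 rad to +x). Steel bat lever 32 mm long, 6 mm thick at the root, 9 mm at the tip, pivoted level with its button's nut top, 85 mm behind the button's axis. Over-centre: takes about 2.5 N at the tip; past upright (0.35) it snaps over by itself and stays.
- toggle_b (a joint): Toggle of one of the worn breakers' channels; the same lever and values.
- toggle_c (a joint): Toggle of the other worn breaker's channel; the same lever and values.
- propeller: Loose black two-bladed propeller, 200 mm across, lying flat to the left (+y) of the box; bystander. Origin: centre of its underside.
- weight: Loose brass knob weight, 34 mm across, 47 mm tall, standing to the right (-y) of the box; bystander. Origin: centre of its underside.
- multimeter: Loose grey hand-held multimeter, 150 x 75 x 40 mm, lying to the right (-y) of the box; bystander. Origin: centre of its underside.

How it is judged (in metres and radians):
On the way, in this order (a step that is already met when the one before it is completed fails the run):
1. the good breaker's button has snapped fully in, with its toggle still off (value of joint reset_a above 0.0055 m and value of joint toggle_a below 0.2 rad), for 0.2 s.
2. the toggle of that channel is on (value of joint toggle_a above 0.5 rad), for 0.2 s.
At the end, for the whole second after the job is handed in: The good breaker's button stays in (over 5.5 of its 7 mm), the toggle of its channel is on (over 0.5 of 0.7 rad) and the toggles of the two other channels are off (under 0.2 rad) (value of joint reset_a above 0.0055 m and value of joint toggle_a above 0.5 rad and value of joint each of toggle_b, toggle_c below 0.2 rad); the robot touches nothing.
It fails at once if the fingers bear on anything harder than 20 N (contact force between the fingers and anything else above 20 N).
It fails at once if the toggle of a worn breaker's channel is switched on (value of joint any of toggle_b, toggle_c above 0.4 rad).
It fails at once if a bystander is shifted by more than 20 mm (distance of any of propeller, weight, multimeter from where it was at the start of the episode above 0.02 m).
It also fails if it takes over 67 s, if anything falls off the work surface, if the arm or the gripper's body presses on something with over 40 N, if the wrist force passes 120 N, or if a joint passes its speed limit or range.

ROBOT

A 6-joint arm with a two-finger parallel gripper is mounted at the origin on the work surface. World frame = base frame: x ahead of the robot, y to its left, z up, the work surface at z = 0. Lengths are in mm, angles in rad, forces in N, time in s.
With the tool pointing down it reaches from about 350 to 925 mm from the base axis. Payload 6.4 kg.
Tool frame: the origin (TCP) lies between the finger pads; the fingertips stand ahead of it and the grasp point (between the pads) lies 6 mm ahead of it (env.tip_reach is the z of the fingertips in the tool frame, in mm); z points along the fingers, y is the direction in which the jaws open and shut (so a half turn about z gives the same grasp; the last joint's range is limited). The gripper opens to 85 mm and grips with 20 to 120 N. Pads are 22 mm wide; open, the fingers measure 114 mm over their backs; the gripper's body (76 mm by 85 mm) begins 54 mm behind the grasp point. The pads swing forward as they close: fully open they stand 13 mm farther back than shut.
Start: joints at [-0.174, 0.245, 1.558, -0, 1.339, -0.174], TCP at [650.011, 0.004, 256.29] pointing down, gripper open.
Joint ranges: [-3.13, 3.13], [-1.02, 2.26], [0.13, 2.54], [-0.95, 4.09], [0.21, 2.88], [-2.74, 2.74]. Speed limits (rad/s): [2.57, 2.57, 3.14, 3.14, 3.14, 3.14].

INTERFACE

Orientations are given as a unit quaternion [w, x, y, z].
In Python, from cell import env gives the robot as it stands. The module is installed in compiled form; this text tells all that it offers.
- The arm moves only by the tool arm_command, never from a script. Its argument "moves" is a list of rows, each a list of 3 entries, a list of its own where there are three numbers: the shift along the tool's x, y, z in cm, then the turn, a rotation vector about the tool's x, y, z in rad, then the gripper's target within -1 to 1 (fully open at 1, half-way at 0, shut at -1). A call has 1 to 12 rows; each row is the pose to reach, as a shift and turn from the pose commanded when the call began, along the tool's axes at that moment; what a row does not reach only later rows make up. A row lasts 1/10 s, in which the tool goes at most 50 mm and 8.59 degrees, less where a joint would pass 70% of its speed; a pose out of reach is approached as far as the arm can. A call with a gripper value outside its range is refused whole. The fingers move at their own pace and stop on an object; "force" is the grip in N (left out, the last holds). Time passes only in rows, so rows that repeat a pose let the fingers close. It gives the time, the measured TCP pose, the force and the opening at its end, in the units of the state.
- env.get_state(): the state, without advancing time (a new reading comes with each control period).
- env.grab_frame(name): name is "scene" or "side" or "wrist"; returns the picture (480x640x3 uint8, blue, green, red); there is no depth.
- env.camera_info(name): a dict with "mtx" (3x3 intrinsics, pixels), "camera_from_world" (4x4, takes a point from world to camera coordinates). Camera axes: x right, y down, z forward; pixel columns grow to the right and rows downward; lengths in mm; the calibration is good to about 2 mm. A picture is of the moment at which its call begins: read the wrist's pose just before it. camera_info takes no time and is no camera call; for the wrist camera it gives the pose at the moment of the call.
- env.close_job(): hands the job in, once; it reports no verdict.
The state is a dict: "time_s": time; "q": joint angles; "qvel": joint speeds; "tau": joint torques, N m; "ee_pos": TCP position; "tcp_rot": TCP orientation; "wrist_force": force on the tool from outside, world axes, zero at the start; "wrist_torque": the same for the moment, N m; "gripper_width": opening from 0.0 (shut) to 1.0 (fully open).
Only numpy, scipy, OpenCV 4.12 (cv2) and the standard library are available. Lean on these libraries where they do the work, as an engineer would, in place of code of your own. Each camera call takes 0.05 s, during which the arm holds its last target. There are 200 camera calls.

## Working session

There is one attempt and no reset: what is moved stays moved. The work goes in short steps, Python scripts to look and compute and a tool call to move; the robot and the scene stay as the last step left them, time stands still between calls to the robot, and variables do not carry over. Pictures are saved under pics/ and viewed, about 8 in all and at most 12, crops included, and the job is handed in when it is done.

Besides the shell and the picture viewer there is one more tool, called in YAML: its name, and indented under it one key for each argument. arm_command: Moves the arm, as the interface text tells. Its arguments: {"type":"object","properties":{"moves":{"type":"array"},"force":{"type":"number"}},"required":["moves"]}

```bash
mkdir -p pics; python3 - <<'E'
from cell import env
import cv2
s=env.get_state();print(s['time_s'],s['ee_pos'],s['tcp_rot'],s['wrist_force'],s['gripper_width'],env.tip_reach)
for n in("scene","side","wrist"):
    f=env.grab_frame(n);cv2.imwrite(f'pics/{n}0.png',f);i=env.camera_info(n);print(n,i['mtx'].tolist(),i['camera_from_world'].round(4).tolist())
E
```

```text
0.0 [6.49481867e+02 8.45845810e-02 2.55163496e+02] [-7.87394883e-04  7.07096120e-01  7.07116775e-01 -5.69387991e-04] [-0.3072078   0.63073581 -0.43657371] 0.9975449108637772 25.0
scene [[463.48044021436414, 0.0, 317.1740595825303], [0.0, 463.48044021436414, 237.35023801477698], [0.0, 0.0, 1.0]] [[0.8048, 0.5935, -0.0098, -430.3427], [0.5085, -0.6979, -0.5044, -231.2808], [-0.3062, 0.4009, -0.8634, 1265.3669], [0.0, 0.0, 0.0, 1.0]]
side [[542.3908276921184, 0.0, 317.55926498463026], [0.0, 542.3908276921184, 244.485056326871], [0.0, 0.0, 1.0]] [[0.7458, -0.6659, -0.0203, -394.3895], [-0.4209, -0.4474, -0.7891, 277.9233], [0.5164, 0.597, -0.614, 849.4775], [0.0, 0.0, 0.0, 1.0]]
wrist [[377.2224193103179, 0.0, 315.5799015041929], [0.0, 377.2224193103179, 236.5276447477368], [0.0, 0.0, 1.0]] [[1.0, -0.0002, -0.0002, -648.8276], [-0.0001, -0.9642, 0.2652, -35.2955], [-0.0003, -0.2652, -0.9642, 376.3313], [0.0, 0.0, 0.0, 1.0]]
```

View pics/scene0.png

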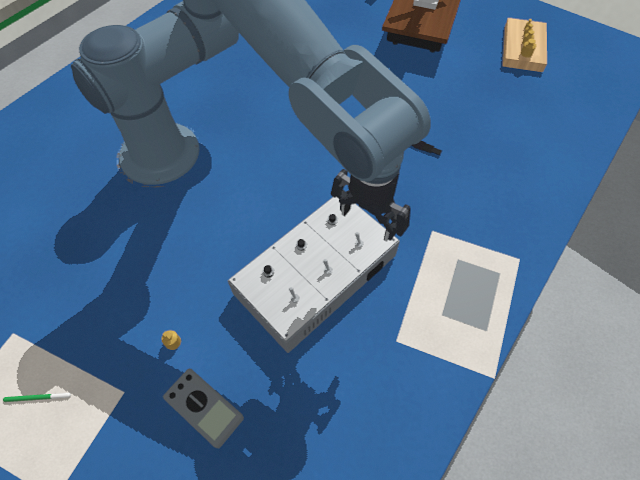

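View pics/side0.png

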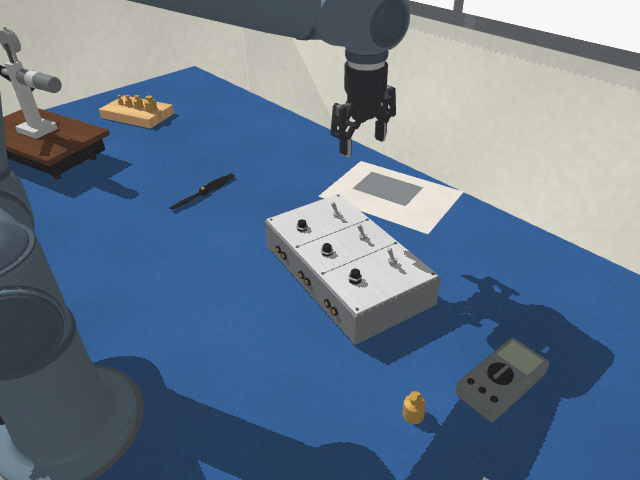

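View pics/wrist0.png

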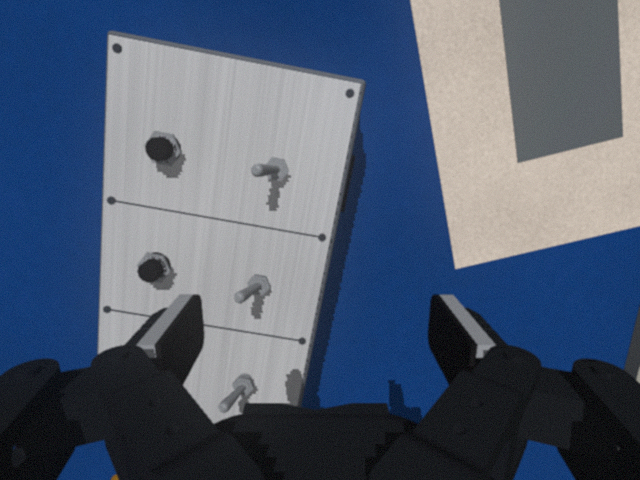

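The scene and side views show the box with caps at about scene (268,270), (301,244), (332,218) and side (355,275), (327,249), (302,225). In the wrist view two caps sit at (160,148) and (152,270), with deck corners at (108,32) and (365,80). Next I'll measure from these.

```bash
cat > h.py <<'E'
import numpy as np, cv2
from cell import env
def ray(i,p):
    R=i['camera_from_world'][:3,:3];t=i['camera_from_world'][:3,3]
    d=R.T@np.linalg.solve(i['mtx'],[p[0],p[1],1.]);return -R.T@t,d/np.linalg.norm(d)
def onz(i,p,z):
    c,d=ray(i,p);return c+d*(z-c[2])/d[2]
def tri(a,b):
    A=np.zeros((3,3));v=np.zeros(3)
    for c,d in(a,b):
        P=np.eye(3)-d[:,None]*d;A+=P;v+=P@c
    x=np.linalg.solve(A,v);return x,[np.linalg.norm((np.eye(3)-d[:,None]*d)@(x-c)) for c,d in(a,b)]
def blob(img,p,r=12,th=60):
    x0,y0=p[0]-r,p[1]-r;m=(img[y0:y0+2*r,x0:x0+2*r].max(2)<th).astype(np.uint8)
    n,l,s,c=cv2.connectedComponentsWithStats(m);k=1+np.argmax(s[1:,4]);return c[k]+[x0,y0],s[k]
E
python3 - <<'E'
from h import *
I={n:env.camera_info(n) for n in("scene","side","wrist")}
F={n:cv2.imread(f'pics/{n}0.png') for n in I}
sc=[(268,270),(301,244),(332,218)];sd=[(355,275),(327,249),(302,225)]
for k in range(3):
    a,sa=blob(F['scene'],sc[k]);b,sb=blob(F['side'],sd[k])
    x,e=tri(ray(I['scene'],a),ray(I['side'],b));print('cap',k+1,a.round(1),sa[2:],b.round(1),sb[2:],x.round(1),np.round(e,1))
for k,p in((3,(160,148)),(2,(152,270))):
    b,s=blob(F['wrist'],p,22,50);print('w',k,b.round(1),s[2:],onz(I['wrist'],b,98).round(1))
for p in((108,32),(365,80)):print('corner',onz(I['wrist'],p,80).round(1))
for p in((111,200),(322,237),(107,309),(302,341),(117,48),(350,93)):print('screw',onz(I['wrist'],p,80).round(1))
E
```

```text
cap 1 [267.  269.4] [ 7  8 48] [355.1 273.5] [11 10 79] [ 501.8 -132.6   94.6] [1.2 1.2]
cap 2 [300.5 242.9] [ 6  8 39] [326.6 247.6] [ 8 10 64] [518.6 -38.6  90.9] [1.4 1.4]
cap 3 [331.9 217.9] [ 6  9 37] [301.7 223.4] [ 8  8 55] [536.1  55.2  90.2] [1.1 1.1]
w 3 [159.5 148.9] [ 26  23 397] [538.3  54.7  98. ]
w 2 [150.8 270.3] [ 25  23 374] [521.5 -36.8  98. ]
corner [503.8 133.6  80. ]
corner [684.5 102.3  80. ]
screw [488.8  15.   80. ]
screw [654.  -15.1  80. ]
screw [472.  -78.4  80. ]
screw [ 637.  -108.9   80. ]
screw [508.7 123.4  80. ]
screw [673.9  93.5  80. ]
```

Three checks agree. The screws are 94.9 mm apart along y, the yaw is -0.179, and the buttons computed from the deck midpoints match the triangulated caps to under 1 mm: ch1 (501.8,-132.4), ch2 (518.7,-38.8), ch3 (535.6,54.7). I'll go over ch2 with the gripper shut and aligned to the box.

arm_command:
  moves:
    - [[-3.88,-13.13,0],[0,0,0.179],-1]
    - [[-3.88,-13.13,0],[0,0,0.179],-1]
    - [[-3.88,-13.13,0],[0,0,0.179],-1]
    - [[-3.88,-13.13,0],[0,0,0.179],-1]
    - [[-3.88,-13.13,3],[0,0,0.179],-1]
    - [[-3.88,-13.13,6],[0,0,0.179],-1]
    - [[-3.88,-13.13,9],[0,0,0.179],-1]
    - [[-3.88,-13.13,11.6],[0,0,0.179],-1]
    - [[-3.88,-13.13,11.6],[0,0,0.179],-1]
    - [[-3.88,-13.13,11.6],[0,0,0.179],-1]
    - [[-3.88,-13.13,11.6],[0,0,0.179],-1]
  force: 20

```text
time_s: 1.25
ee_pos: [520.2, -39.1, 142.2]
tcp_rot: [0.001, 0.767, 0.641, 0.001]
wrist_force: [-0.1, -0.3, -0.1]
gripper_width: -0.002
```

```bash
python3 - <<'E'
from h import *
s=env.get_state();print(s['time_s'],s['ee_pos'],s['tcp_rot'],s['wrist_force'],s['gripper_width'])
f=env.grab_frame('side');w=env.grab_frame('wrist')
cv2.imwrite('pics/a1.png',np.hstack([cv2.resize(f[120:360,220:540],(400,300)),cv2.resize(w,(400,300))]))
E
```

```text
1.25 [520.18404952 -39.08175676 142.18035472] [0.00137604 0.76742864 0.64113222 0.00092915] [-0.06402608 -0.31998219 -0.0859131 ] -0.002382815784906101
```

View pics/a1.png

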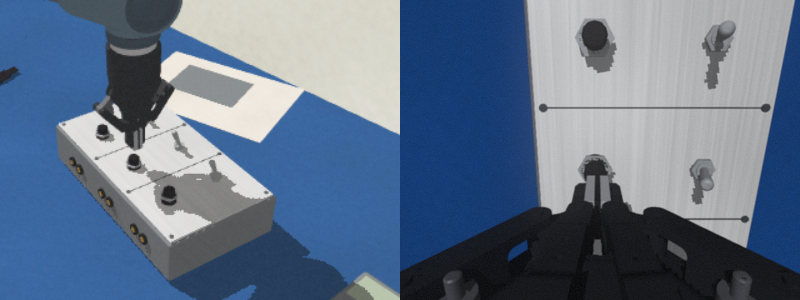

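The tip is over cap 2 and the deck lines are level in the wrist view, so the tool is aligned. Now I'll descend carefully.

arm_command:
  moves:
    - [[0,0,0.5],[0,0,0],-1]
    - [[0,0,1.0],[0,0,0],-1]
    - [[0,0,1.1],[0,0,0],-1]
    - [[0,0,1.1],[0,0,0],-1]
    - [[0,0,1.1],[0,0,0],-1]

```text
time_s: 1.85
ee_pos: [518.7, -38.8, 129.3]
tcp_rot: [-0.0, 0.767, 0.641, -0.0]
wrist_force: [-0.0, -0.4, 0.5]
gripper_width: -0.001
```

arm_command:
  moves:
    - [[0,0,0.1],[0,0,0],-1]
    - [[0,0,0.2],[0,0,0],-1]
    - [[0,0,0.2],[0,0,0],-1]

```text
time_s: 2.15
ee_pos: [518.6, -38.8, 127.1]
tcp_rot: [-0.0, 0.767, 0.641, -0.0]
wrist_force: [-0.2, -0.6, 0.4]
gripper_width: 0.002
```

arm_command:
  moves:
    - [[0,0,0.1],[0,0,0],-1]
    - [[0,0,0.2],[0,0,0],-1]
    - [[0,0,0.2],[0,0,0],-1]

```text
time_s: 2.45
ee_pos: [518.6, -38.8, 125.1]
tcp_rot: [-0.0, 0.767, 0.641, -0.0]
wrist_force: [0.4, -0.2, 0.3]
gripper_width: 0.005
```

arm_command:
  moves:
    - [[0,0,0.1],[0,0,0],-1]
    - [[0,0,0.15],[0,0,0],-1]
    - [[0,0,0.15],[0,0,0],-1]

```text
time_s: 2.75
ee_pos: [518.7, -38.8, 123.9]
tcp_rot: [-0.0, 0.767, 0.641, -0.0]
wrist_force: [-0.7, 1.0, 2.2]
gripper_width: 0.001
```

arm_command:
  moves:
    - [[0,0,0.1],[0,0,0],-1]
    - [[0,0,0.15],[0,0,0],-1]
    - [[0,0,0.15],[0,0,0],-1]

```text
time_s: 3.05
ee_pos: [518.8, -38.8, 122.8]
tcp_rot: [-0.0, 0.767, 0.641, -0.0]
wrist_force: [-3.1, 0.8, 5.2]
gripper_width: 0.002
```

arm_command:
  moves:
    - [[0,0,0.05],[0,0,0],-1]
    - [[0,0,0.1],[0,0,0],-1]
    - [[0,0,0.1],[0,0,0],-1]

```text
time_s: 3.35
ee_pos: [518.8, -38.8, 121.9]
tcp_rot: [-0.0, 0.767, 0.641, -0.0]
wrist_force: [-2.9, 1.5, 6.6]
gripper_width: 0.004
```

arm_command:
  moves:
    - [[0,0,0.05],[0,0,0],-1]
    - [[0,0,0.1],[0,0,0],-1]
    - [[0,0,0.1],[0,0,0],-1]

```text
time_s: 3.65
ee_pos: [518.8, -38.8, 120.8]
tcp_rot: [0.0, 0.767, 0.641, -0.0]
wrist_force: [-1.9, 0.5, 5.7]
gripper_width: 0.002
```

The force peaked near 7 N and is now giving way, so channel 2 looks like the good one. I'll press on through the snap.

arm_command:
  moves:
    - [[0,0,0.05],[0,0,0],-1]
    - [[0,0,0.1],[0,0,0],-1]
    - [[0,0,0.1],[0,0,0],-1]

```text
time_s: 3.95
ee_pos: [518.6, -38.8, 118.9]
tcp_rot: [0.0, 0.768, 0.641, 0.0]
wrist_force: [0.2, 0.1, -0.1]
gripper_width: -0.001
```

arm_command:
  moves:
    - [[0,0,0.05],[0,0,0],-1]
    - [[0,0,0.1],[0,0,0],-1]
    - [[0,0,0.1],[0,0,0],-1]

```text
time_s: 4.25
ee_pos: [518.6, -38.8, 118.0]
tcp_rot: [-0.0, 0.767, 0.641, -0.0]
wrist_force: [-0.0, -0.5, 1.6]
gripper_width: 0.001
```

It snapped: the force went to 0 with TCP z at 119, and the bottom stop is now felt at 118. That puts the nut top at about 88.5 and the toggle tip at about 119. I'll lift and check that the button stays in.

arm_command:
  moves:
    - [[0,0,-1.5],[0,0,0],-1]
    - [[0,0,-3.2],[0,0,0],-1]
    - [[0,2,-3.2],[0,0,0],-1]
    - [[0,4,-3.2],[0,0,0],-1]
    - [[0,4,-3.2],[0,0,0],-1]
    - [[0,4,-3.2],[0,0,0],-1]

```text
time_s: 4.85
ee_pos: [557.6, -45.8, 149.9]
tcp_rot: [-0.0, 0.767, 0.641, -0.0]
wrist_force: [0.9, 0.0, -0.3]
gripper_width: 0.001
```

```bash
python3 - <<'E'
from h import *
s=env.get_state();print(s['time_s'],s['ee_pos'],s['wrist_force'])
f=env.grab_frame('side');w=env.grab_frame('wrist')
cv2.imwrite('pics/a2.png',np.hstack([cv2.resize(f[180:300,260:420],(400,300),interpolation=2),cv2.resize(w,(400,300))]))
E
```

```text
4.85 [557.62030625 -45.79184088 149.8748047 ] [ 0.91094638  0.00949907 -0.31636284]
```

View pics/a2.png

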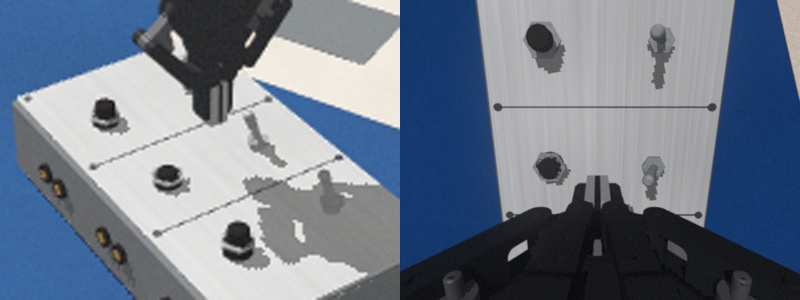

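Cap 2 stays low in its nut while caps 1 and 3 stand proud, and toggle 2 is just ahead of the shut fingers. I'll go down to tip z of about 111 and push along +y of the tool.

arm_command:
  moves:
    - [[0,0,0.7],[0,0,0],-1]
    - [[0,0,1.4],[0,0,0],-1]
    - [[0,0.5,1.4],[0,0,0],-1]
    - [[0,1.0,1.4],[0,0,0],-1]
    - [[0,1.4,1.4],[0,0,0],-1]
    - [[0,1.4,1.4],[0,0,0],-1]
    - [[0,1.4,1.4],[0,0,0],-1]

```text
time_s: 5.65
ee_pos: [572.1, -48.5, 136.4]
tcp_rot: [0.0, 0.767, 0.641, 0.0]
wrist_force: [0.4, 0.5, 0.2]
gripper_width: -0.001
```

arm_command:
  moves:
    - [[0,0.2,0],[0,0,0],-1]
    - [[0,0.4,0],[0,0,0],-1]
    - [[0,0.6,0],[0,0,0],-1]
    - [[0,0.6,0],[0,0,0],-1]

```text
time_s: 6.05
ee_pos: [578.0, -49.5, 136.4]
tcp_rot: [0.0, 0.767, 0.641, 0.0]
wrist_force: [0.7, 0.6, 0.5]
gripper_width: 0.0
```

arm_command:
  moves:
    - [[0,0.2,0],[0,0,0],-1]
    - [[0,0.4,0],[0,0,0],-1]
    - [[0,0.4,0],[0,0,0],-1]

```text
time_s: 6.35
ee_pos: [581.8, -50.2, 136.2]
tcp_rot: [-0.0, 0.767, 0.641, -0.0]
wrist_force: [-0.1, 1.0, -0.2]
gripper_width: 0.001
```

arm_command:
  moves:
    - [[0,0.2,0],[0,0,0],-1]
    - [[0,0.4,0],[0,0,0],-1]
    - [[0,0.4,0],[0,0,0],-1]

```text
time_s: 6.65
ee_pos: [585.9, -50.9, 136.8]
tcp_rot: [-0.0, 0.767, 0.641, 0.0]
wrist_force: [-2.3, 1.3, 3.3]
gripper_width: 0.003
```

The upward force suggests the tip is touching the rounded end of the lever. I'll back off, drop 8 mm and push again.

arm_command:
  moves:
    - [[0,-0.5,0],[0,0,0],-1]
    - [[0,-1.0,0],[0,0,0],-1]
    - [[0,-1.2,0.4],[0,0,0],-1]
    - [[0,-1.2,0.8],[0,0,0],-1]
    - [[0,-1.2,0.8],[0,0,0],-1]

```text
time_s: 7.15
ee_pos: [573.3, -48.7, 127.4]
tcp_rot: [-0.001, 0.767, 0.641, -0.0]
wrist_force: [-0.0, 0.3, 0.7]
gripper_width: 0.001
```

arm_command:
  moves:
    - [[0,0.3,0],[0,0,0],-1]
    - [[0,0.6,0],[0,0,0],-1]
    - [[0,0.8,0],[0,0,0],-1]
    - [[0,0.8,0],[0,0,0],-1]

```text
time_s: 7.55
ee_pos: [582.4, -50.4, 128.5]
tcp_rot: [0.001, 0.767, 0.641, 0.0]
wrist_force: [-1.0, 0.6, 1.1]
gripper_width: 0.002
```

arm_command:
  moves:
    - [[0,0.2,0],[0,0,0],-1]
    - [[0,0.4,0],[0,0,0],-1]
    - [[0,0.4,0],[0,0,0],-1]

```text
time_s: 7.85
ee_pos: [586.0, -51.0, 128.3]
tcp_rot: [0.0, 0.767, 0.641, 0.0]
wrist_force: [0.7, 0.0, 0.0]
gripper_width: 0.004
```

```bash
python3 - <<'E'
from h import *
s=env.get_state();print(s['time_s'],s['ee_pos'],s['wrist_force'])
f=env.grab_frame('side');w=env.grab_frame('wrist')
cv2.imwrite('pics/a3.png',np.hstack([cv2.resize(f[180:300,280:440],(400,300),interpolation=2),cv2.resize(w,(400,300))]))
E
```

```text
7.85 [586.02725358 -51.04239314 128.31852998] [6.69398569e-01 3.11769316e-02 1.20281212e-04]
```

View pics/a3.png

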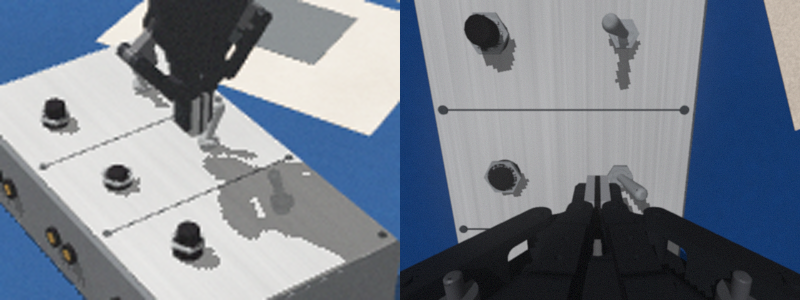

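Toggle 2 now leans away from the robot (root at about (620,172), tip at (645,195) in the right half of the picture), and the force is zero. I'll retreat and verify.

arm_command:
  moves:
    - [[0,-0.5,0],[0,0,0],-1]
    - [[0,-1.5,-1],[0,0,0],-1]
    - [[0,-2,-5],[0,0,0],-1]
    - [[0,-4,-10],[0,0,0],-1]
    - [[0,-8,-13],[0,0,0],-1]
    - [[0,-12,-13],[0,0,0],-1]
    - [[0,-12,-13],[0,0,0],-1]
    - [[0,-12,-13],[0,0,0],-1]
    - [[0,-12,-13],[0,0,0],-1]

```text
time_s: 8.85
ee_pos: [468.0, -29.7, 258.3]
tcp_rot: [0.0, 0.768, 0.641, 0.0]
wrist_force: [-0.1, 0.1, 0.1]
gripper_width: 0.001
```

```bash
python3 - <<'E'
from h import *
s=env.get_state();print(s['time_s'],s['ee_pos'],s['wrist_force'])
f=env.grab_frame('side');g=env.grab_frame('scene')
cv2.imwrite('pics/a4.png',np.hstack([cv2.resize(f[160:340,240:480],(400,300),interpolation=2),cv2.resize(g[180:360,200:440],(400,300),interpolation=2)]))
for n,i in(('side',f),('scene',g)):
    d=cv2.absdiff(i,cv2.imread(f'pics/{n}0.png')).max(2);print(n,[(p,int(d[p[1]-12:p[1]+12,p[0]-12:p[0]+12].mean())) for p in({'side':[(203,190),(413,408),(500,378)],'scene':[(171,340),(203,407),(428,150)]}[n])])
E
```

```text
8.85 [467.96940059 -29.70267346 258.33155876] [-0.14876137  0.11358586  0.06082964]
side [((203, 190), 3), ((413, 408), 10), ((500, 378), 4)]
scene [((171, 340), 8), ((203, 407), 2), ((428, 150), 4)]
```

View pics/a4.png

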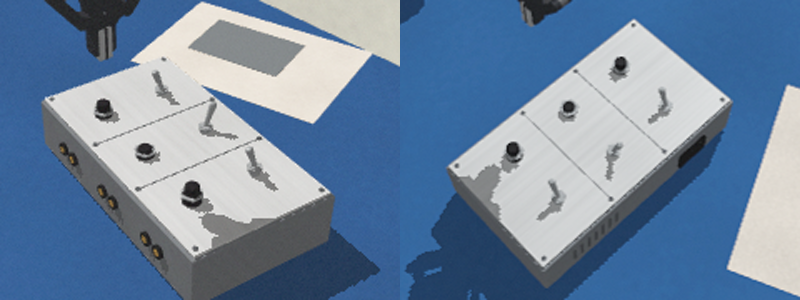

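Button 2 is in and toggle 2 leans away from the robot. Toggles 1 and 3 lean toward it, and the bystanders haven't moved. I'll hand in the job.

```bash
python3 -c "
from cell import env
print(env.close_job())"
```

```text
the job is handed in; nothing more can be done
None
```

The good breaker was the middle one, channel 2. I pressed its button until it snapped in, flipped its toggle to on, and handed the job in at about 9 s. No verdict was reported.

- **Button:** the highest force I read was about 6.6 N. It then gave way to zero as the button snapped over about 5 mm down, and the cap stayed low after I lifted off. I did not need to feel channels 1 and 3.
- **Toggle:** my first push was too high and touched the end of the lever, showing an upward force of about 3 N. I backed off, dropped 8 mm and pushed again, and the toggle snapped over. The force limit was only checked from the readings at the end of each move. None of those exceeded 7 N.
- **Last checks:** the final side and scene pictures show button 2 in, toggle 2 leaning away from the robot, and toggles 1 and 3 still off. Picture differences around the propeller, weight and multimeter were small, so they did not move. The arm was clear with the wrist force near zero.

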